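# Hold a test plug home in a shuttered relay test block

### The arm

A 6-joint arm with a two-finger parallel gripper is mounted at the origin on the work surface. World frame = base frame: x ahead of the robot, y to its left, z up, the work surface at z = 0. Lengths are in m, angles in rad, forces in N, time in s.
With the tool pointing down it reaches from about 0.35 to 0.975 m from the base axis. Payload 4.9 kg.
Tool frame: the origin (TCP) lies at the very end of the fingers, on their centre line; the grasp point (between the pads) lies behind it (manip.pinch_z is the y of the grasp point in the tool frame, in m); y points along the fingers, x is the direction in which the jaws open and shut, and the axes are right-handed (so a half turn about y gives the same grasp; the last joint's range is limited). The gripper opens to 85 mm and grips with 20 to 120 N. Pads are 22 mm wide; open, the fingers measure 114 mm over their backs; the gripper's body (76 mm by 85 mm) begins 54 mm behind the grasp point. The pads swing forward as they close: fully open they stand 13 mm farther back than shut.
Start: joints at [-1.253, 0.053, 1.613, -0, 1.476, -0.119], TCP at [0.264, -0.566, 0.231] pointing down, gripper open.
Joint ranges: [-3.01, 3.01], [-1.01, 2.22], [0.06, 2.58], [-1.02, 4.17], [0.09, 2.62], [-3.14, 3.14]. Speed limits (rad/s): [2.57, 2.57, 3.14, 3.14, 3.14, 3.14].

### API

Orientations are given as a unit quaternion [w, x, y, z].
In Python, from plant import manip gives the robot as it stands.
- The arm moves only by the tool drive_tool, never from a script. Its argument "motion" is a list of rows, each a list of 3 entries, a list of its own where there are three numbers: the shift along the tool's x, y, z in units of 25 mm (1.0 is 25 mm), then the turn, a rotation vector about the tool's x, y, z in units of 5 degrees (1.0 is 5 degrees), then the closure, from -1 (fully open) to 1 (shut). A call has 1 to 12 rows; each row shifts and turns the commanded pose from where the row before left it, along the tool's axes as they then stand; what a row does not reach is not made up. A row lasts 1/10 s, in which the tool goes at most 50 mm and 8.59 degrees, less where a joint would pass 70% of its speed; a pose out of reach is approached as far as the arm can. A call is refused whole if a number of a shift passes 1 or a number of a turn 1, either way. A call with a gripper value outside its range is refused whole. The fingers move at their own pace and stop on an object; the grip force is fixed at half the most. Time passes only in rows, so rows that do not move let the fingers close. It gives the time, the measured TCP pose, the force and the opening at its end, in the units of the state.
- manip.state(): the state, without advancing time (a new reading comes with each control period).
- manip.grab_frame(name): name is "scene" or "top" or "wrist"; returns a dict with "img" (400x640x3 uint8, blue, green, red), "range_z" (400x640 float32, m along the optical axis (not along the pixel's ray), 0 where there is no reading), "camera_matrix" (3x3 intrinsics, pixels), "world_from_camera" (4x4, takes a point from camera to world coordinates); the wrist camera has in their place "T_tool_cam" (4x4, takes a point from camera to tool coordinates, whose origin is the TCP and whose axes are the tool frame's). Camera axes: x right, y down, z forward; pixel columns grow to the right and rows downward; lengths in m; the calibration is good to about 2 mm. A picture is of the moment at which its call begins: read the wrist's pose just before it.
- manip.job_done(): hands the job in, once; it reports no verdict.
The state is a dict: "time": time; "joint_pos": joint angles; "joint_vel": joint speeds; "joint_efforts": joint torques, N m; "tool_pos": TCP position; "tool_rot": TCP orientation; "contact_force": force on the tool from outside, world axes, zero at the start; "ft_torque": the same for the moment, N m; "gripper_width": opening from 0.0 (shut) to 1.0 (fully open).
Only numpy, scipy, OpenCV 4.12 (cv2) and the standard library are available. Lean on these libraries where they do the work, as an engineer would, in place of code of your own. Each camera call takes 0.05 s, during which the arm holds its last target. There are 200 camera calls.

### The job

Push the sliding shutter of the relay test block fully open by its upright tab so that the slot is uncovered. Take the flat-bladed test plug out of the plug holder, pass its blade down through the slot and press it fully home against the sprung contact inside, and finish while still gripping the plug and holding it down there, so that a reading can be taken. Leave the round-pin plug in the holder and the relay base, heatsink and fuse puller where they are.

Things in the scene. Friction and masses are not known exactly. Their poses are not given: they have to be found in the camera images.
- test_block: Relay test block fixed to the bench: black housing, dark grey top plate, 110 (x) x 130 (y) x 70 mm high, origin under its centre. Along y on the plate run two aluminium rails at x = +-21.5 to 25.5 mm, 7 mm high, the steel shutter between them, a steel spring strut 14 mm high at its +x side. Two brass knurled terminals 24 mm high stand on the plate at x = +-40, y = -52 mm
- slot (a point): Centre of the slot's mouth on the top face of the test block's plate, 70 mm above the bench, 15 mm to the -y side of the block's middle; axes as the block's. The slot is vertical, 8 mm (x) by 26 mm (y), 14 mm deep through the plate, with a 3 mm bevel round its mouth; below it the block is hollow. The shutter covers it when shut
- shutter_tab (a point): Centre of the shutter's upright steel tab, 26 mm wide (x), 4 mm thick (y); this point is 13 mm above the top plate, the tab's top 23 mm. Shut, it is 16 mm to the +y side of the slot. The shutter is a steel plate 42 x 40 mm, its top face 3.5 mm above the top plate, free on the -y side of the tab for pushing. Push the tab towards the block's +y
- shutter (a joint): Travel of the shutter along the block's +y in m: 0 shut, 0.038 fully open (slot clear). An over-centre spring holds it shut, resists with about 5 N at first, less towards half-way, then snaps it open and holds it open with about 5 N
- contact (a joint): Downward travel of the brass sprung contact under the slot in m: 0 at rest (its top 30 mm below the plate's top face), 0.012 fully pressed. Its spring pushes up with 4 N at first, 9 N at full stroke. The plug is fully home, contact at 0.012, when its collar meets the top plate; let go, it is pushed up again
- blade_plug_grip (a point): Centre of the handle of the flat-bladed plug (black, 110 g, upright in the holder). Handle: flat-sided, 20 mm thick (x), 32 wide (y), 50 tall. Below it a collar 26 x 36 x 6 mm, its underside 31 mm below this point; then the blade, copper faces, 6 mm thick (x), 24 wide (y), 42 long, ending 73 mm below this point. z up; same after half a turn
- blade_tip (a point): Middle of the lower end of the flat plug's blade; axes as for the plug's handle
- holder: Grey plastic plug holder fixed to the bench, 72 (x) x 130 (y) x 50 mm high, origin at the centre of its underside. Two pockets 12 (x) x 30 (y) mm, 46 mm deep, at y = +-31 mm. A plug stands in each, collar resting on the holder's top, the flat plug square to the holder within 2 degrees; which plug is in which pocket varies
- pin_plug_grip (a point): The other test plug in the holder, not to be used: a round handle 26 mm in diameter and 46 mm tall, with a round collar and a round 10 mm brass pin. This point is on its axis half-way up the handle
- relay_base: Black plastic relay base, stepped, 44 x 70 x 28 mm, loose on the bench, origin at the centre of its underside; a bystander
- heatsink: Silver aluminium finned heatsink 70 x 60 x 30 mm, loose on the bench, origin at the centre of its underside; a bystander
- fuse_puller: Red plastic fuse puller, tong-shaped, about 125 x 26 x 12 mm, lying on the bench, origin at the middle of its underside; a bystander
Mind the look-alikes: they are no part of the job. Leave any blue or green look-alike of the part that bears blade_plug_grip alone.

How it is judged:
On the way, in this order (a step that is already met when the one before it is completed fails the run):
1. the shutter is pushed through its full stroke and stands open (value of joint shutter above 0.035 m), for 0.2 s.
2. the blade of the flat plug has entered the slot (z of blade_tip in the frame of slot between -0.05 and -0.012 m and horizontal distance between blade_tip and slot below 0.006 m), for 0.1 s.
At the end, for the whole second after the job is handed in: Shutter open (over 35 of 38 mm); flat blade upright in the slot (0.1 rad), at least 39 of 42 mm deep; contact pressed at least 9.5 of 12 mm; fingers gripping the plug (over 1.5 N); pin plug moved under 12 mm; relay base, heatsink, fuse puller under 15 mm (value of joint contact above 0.0095 m and value of joint shutter above 0.035 m and z of blade_tip in the frame of slot below -0.039 m and horizontal distance between blade_tip and slot below 0.006 m and angle between the z axis of blade_tip and the z axis of slot, either way round below 0.1 rad and angle between the x axis of blade_tip and the x axis of slot, either way round below 0.15 rad and contact force between the fingers and blade_plug above 1.5 N and distance of pin_plug_grip from where it was at the start of the episode below 0.012 m and distance of each of relay_base, heatsink, fuse_puller from where it was at the start of the episode below 0.015 m); the arm keeps its last pose, push and grip.
It fails at once if the round-pin plug is disturbed (distance of pin_plug_grip from where it was at the start of the episode above 0.012 m).
It fails at once if the relay base, heatsink or fuse puller is pushed away (distance of any of relay_base, heatsink, fuse_puller from where it was at the start of the episode above 0.015 m).
It also fails if it takes over 54 s, if anything falls off the work surface, if the arm or the gripper's body presses on something with over 40 N, if the wrist force passes 120 N, or if a joint passes its speed limit or range.

## Working session

There is one attempt and no reset: what is moved stays moved. The work goes in short steps, Python scripts to look and compute and a tool call to move; the robot and the scene stay as the last step left them, time stands still between calls to the robot, and variables do not carry over. Pictures are saved under pics/ and viewed, about 8 in all and at most 12, crops included, and the job is handed in when it is done.

Besides the shell and the picture viewer there is one more tool, called after "Call:" as a command line: name --argument value ..., lists and objects as JSON in quotes. drive_tool: Moves the arm, as the interface text tells. Its arguments: {"type":"object","properties":{"motion":{"type":"array","items":{"type":"array"}}},"required":["motion"]}

```bash
mkdir -p pics
cat > h.py <<'E'
import numpy as np, cv2
from scipy.spatial.transform import Rotation as R
from plant import manip
def grab(n):
    s=manip.state(); f=manip.grab_frame(n)
    if n=="wrist":
        q=s["tool_rot"]; T=np.eye(4); T[:3,:3]=R.from_quat([q[1],q[2],q[3],q[0]]).as_matrix(); T[:3,3]=s["tool_pos"]
        f["world_from_camera"]=T@f["T_tool_cam"]
    return f
def ray(f,u,v,z):
    T=f["world_from_camera"]; d=T[:3,:3]@np.linalg.inv(f["camera_matrix"])@[u,v,1]; o=T[:3,3]
    return o+d*(z-o[2])/d[2]
def cloud(f):
    v,u=np.mgrid[:400,:640]; d=f["range_z"]; K=f["camera_matrix"]
    P=np.stack([(u-K[0,2])/K[0,0]*d,(v-K[1,2])/K[1,1]*d,d],-1)
    T=f["world_from_camera"]; return P@T[:3,:3].T+T[:3,3]
E
python3 - <<'E'
from h import *
import pickle
s=manip.state(); print({k:np.round(v,3) for k,v in s.items()}, manip.pinch_z)
F={n:grab(n) for n in("scene","top")}
pickle.dump(F,open("f0.pkl","wb"))
for n in F:
    cv2.imwrite(f"pics/{n}0.png",F[n]["img"]); print(n,F[n]["world_from_camera"].round(2).tolist())
E
```

```text
{'time': np.float64(0.0), 'joint_pos': array([-1.253,  0.053,  1.614,  0.   ,  1.476, -0.119]), 'joint_vel': array([-0.   ,  0.   ,  0.001,  0.002,  0.001,  0.002]), 'joint_efforts': array([-1.0000e-03, -3.9368e+01, -3.7018e+01, -0.0000e+00,  7.0000e-03,
        0.0000e+00]), 'tool_pos': array([ 0.264, -0.566,  0.23 ]), 'tool_rot': array([ 0.597, -0.596,  0.38 , -0.379]), 'contact_force': array([ 0.558,  0.26 , -0.115]), 'ft_torque': array([-0.005,  0.022, -0.017]), 'gripper_width': np.float64(0.998)} -0.0187
scene [[-0.05, 0.58, -0.82, 1.43], [1.0, 0.05, -0.03, 0.03], [0.02, -0.82, -0.58, 0.7], [0.0, 0.0, 0.0, 1.0]]
top [[0.02, -0.99, 0.14, 0.47], [-1.0, -0.03, -0.02, 0.03], [0.02, -0.14, -0.99, 0.97], [0.0, 0.0, 0.0, 1.0]]
```

View pics/top0.png

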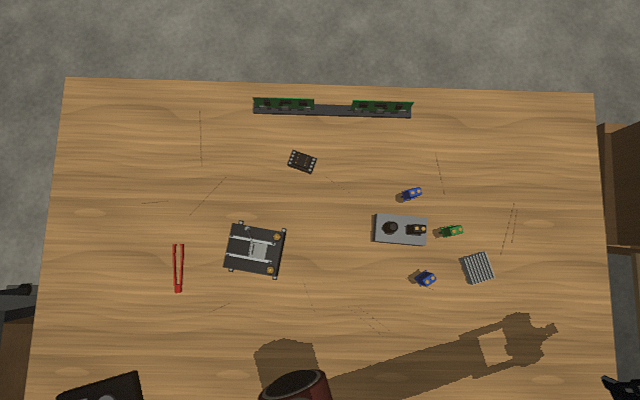

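View pics/scene0.png

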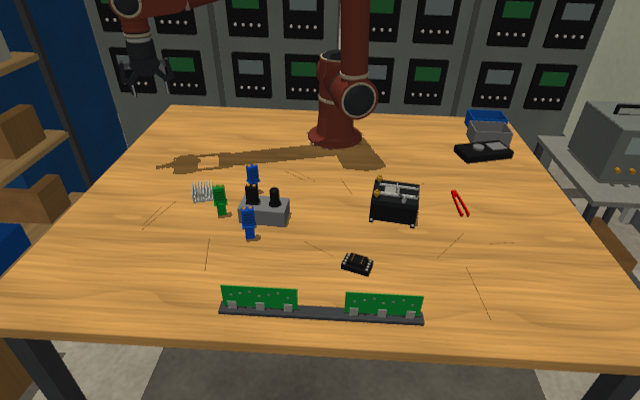

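Run:
```python
from h import *
import pickle
F=pickle.load(open("f0.pkl","rb")); f=F["top"]; im=f["img"]
a=cv2.resize(im[205:295,205:305],None,fx=4,fy=4,interpolation=cv2.INTER_CUBIC)
b=cv2.resize(im[180:295,360:500],None,fx=3.13,fy=3.13,interpolation=cv2.INTER_CUBIC)[:360]
cv2.imwrite("pics/c1.png",cv2.resize(np.hstack([a,b]),(800,343)))
P=cloud(f)
def rect(mask,roi,name):
    m=np.zeros(mask.shape,np.uint8); x0,y0,x1,y1=roi; m[y0:y1,x0:x1]=mask[y0:y1,x0:x1]
    pts=P[m>0][:,:2].astype(np.float32)*1000
    print(name,len(pts),cv2.minAreaRect(pts),pts.mean(0).round(1),P[m>0][:,2].mean().round(4))
Z=P[...,2]
rect((Z>.063)&(Z<.073),(210,205,300,290),"plate")
rect((Z>.044)&(Z<.054),(365,205,435,255),"holder")
rect((Z>.095)&(Z<.115),(402,215,440,245),"flat top")
rect((Z>.09)&(Z<.115),(375,215,403,245),"pin top")
rect((Z>.085)&(Z<.105),(210,205,300,290),"tab/term")
for n,r in dict(b1=(395,180,425,208),b2=(408,265,440,292),g=(436,220,470,245),hs=(455,245,500,290)).items(): rect(Z>.015,r,n); print(Z[r[1]:r[3],r[0]:r[2]].max())
s=manip.state();q=s["tool_rot"];print(R.from_quat([q[1],q[2],q[3],q[0]]).as_matrix().round(3))
```

```text
plate 1707 ((479.93829345703125, 190.49559020996094), (130.37806701660156, 109.91387939453125), 81.2242202758789) [478.8 193.5] 0.0703
holder 1098 ((539.8450317382812, -178.8082275390625), (130.85888671875, 72.15965270996094), 86.04458618164062) [ 539.2 -175.6] 0.0501
flat top 114 ((539.2470092773438, -209.50930786132812), (19.480039596557617, 31.73957633972168), 1.095166802406311) [ 538.2 -208.5] 0.1057
pin top 86 ((541.627685546875, -146.91494750976562), (24.835535049438477, 21.769649505615234), 89.02498626708984) [ 541.5 -146. ] 0.1006
tab/term 103 ((476.7590637207031, 173.12518310546875), (84.88894653320312, 96.33863067626953), 81.83848571777344) [474.9 155.2] 0.0903
b1 188 ((563.3734130859375, -86.63838195800781), (31.049253463745117, 297.9327392578125), 30.419361114501953) [ 623.7 -192.4] 0.1
0.9651076457615595
b2 236 ((436.1435852050781, -106.50755310058594), (288.61883544921875, 39.09515380859375), 82.41827392578125) [ 420.3 -225.8] 0.092
0.9651076457615595
g 211 ((501.5108337402344, -143.26161193847656), (26.659000396728516, 357.5279235839844), 12.911109924316406) [ 535.5 -288.1] 0.1015
0.9651076457615595
hs 695 ((439.91326904296875, -195.7874755859375), (82.16254425048828, 457.3717041015625), 1.6081976890563965) [ 445.8 -380.5] 0.0334
0.9651076457615595
[[ 0.423 -0.001  0.906]
 [-0.906  0.002  0.423]
 [-0.002 -1.     0.   ]]
```

View pics/c1.png

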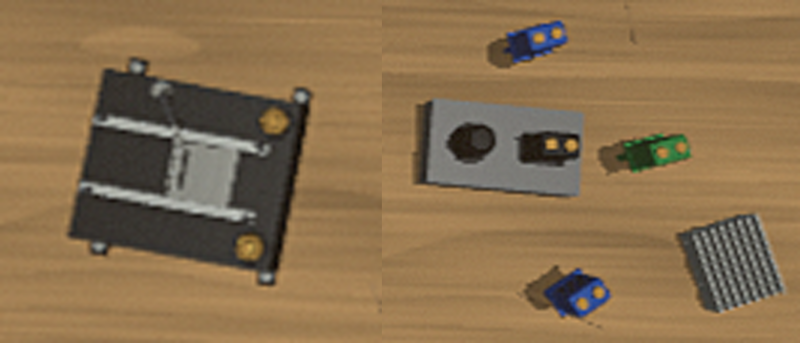

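Chosen plug: the black, flat-topped one standing in the holder at top-image pixel (416,230). The others are the round pin plug (390,228), two blue look-alikes (411,194) and (426,279), and a green one (451,231). The crop confirms the choice: rectangular black handle, on the -y pocket. Block and holder sizes measured match the given ones. I'm moving toward the block now.

Call:
drive_tool --motion '[[[0,0,1],[0,-0.937,0],1],[[0,0,1],[0,-0.937,0],1],[[0,0,1],[0,-0.937,0],1],[[0,0,1],[0,-0.937,0],1],[[0,0,1],[0,-0.937,0],1],[[0,0,1],[0,-0.937,0],1],[[0,0,1],[0,-0.937,0],1],[[0,0,1],[0,-0.937,0],1],[[0,0,1],[0,-0.937,0],1],[[0,0,1],[0,-0.937,0],1],[[0,0,1],[0,-0.937,0],1],[[0,0,1],[0,-0.937,0],1]]'

```text
time: 1.3
tool_pos: [0.4467, -0.3418, 0.2306]
tool_rot: [0.705, -0.705, 0.053, -0.052]
contact_force: [-0.2, 0.3, -0.4]
gripper_width: -0.001
```

Call:
drive_tool --motion '[[[-0.09,0,1],[0,0,0],1],[[-0.09,0,1],[0,0,0],1],[[-0.09,0,1],[0,0,0],1],[[-0.09,0,1],[0,0,0],1],[[-0.09,0,1],[0,0,0],1],[[-0.09,0,1],[0,0,0],1],[[-0.09,0,1],[0,0,0],1],[[-0.09,0,1],[0,0,0],1],[[-0.09,0,1],[0,0,0],1],[[-0.09,0,1],[0,0,0],1],[[-0.09,0,1],[0,0,0],1],[[-0.09,0,1],[0,0,0],1]]'

```text
time: 2.5
tool_pos: [0.4652, -0.0413, 0.2308]
tool_rot: [0.705, -0.705, 0.054, -0.054]
contact_force: [1.1, -0.5, 0.4]
gripper_width: 0.004
```

Call:
drive_tool --motion '[[[-0.1,0,1],[0,0,0],1],[[-0.1,0,1],[0,0,0],1],[[-0.1,0,1],[0,0,0],1],[[-0.1,0,1],[0,0,0],1],[[-0.1,0,1],[0,0,0],1],[[-0.1,0,1],[0,0,0],1],[[-0.1,0,0.9],[0,0,0],1],[[-0.1,0,0.6],[0,0,0],1],[[0,0,0],[0,0,0],1],[[0,0,0],[0,0,0],1]]'

```text
time: 3.5
tool_pos: [0.474, 0.1458, 0.2309]
tool_rot: [-0.705, 0.705, -0.054, 0.053]
contact_force: [0.3, 0.0, -0.6]
gripper_width: -0.0
```

Run:
```python
from h import *
import pickle
f=grab("wrist"); pickle.dump(f,open("w1.pkl","wb")); cv2.imwrite("pics/w1.png",f["img"])
s=manip.state();q=s["tool_rot"];M=R.from_quat([q[1],q[2],q[3],q[0]]).as_matrix();print(s["tool_pos"],M.round(3).tolist())
P=cloud(f)
B=np.array([.480,.1905]);a=np.radians(-8.8);ex=np.array([np.cos(a),np.sin(a)]);ey=np.array([-np.sin(a),np.cos(a)])
L=np.stack([(P[...,:2]-B)@ex,(P[...,:2]-B)@ey,P[...,2]],-1)*1000
ok=f["range_z"]>0
def st(n,m): 
    p=L[m&ok]; print(n,len(p), p.mean(0).round(1) if len(p) else'', np.percentile(p,[2,98],axis=0).round(1).tolist() if len(p) else '')
X,Y,Z=L[...,0],L[...,1],L[...,2]
st("tab",(Z>87)&(Z<97)&(abs(X)<20)&(abs(Y)<20))
st("shutter",(Z>72.3)&(Z<75)&(abs(X)<20)&(Y<0)&(Y>-50))
st("termR",(Z>88)&(Z<100)&(X>25)&(Y<-30))
st("termL",(Z>88)&(Z<100)&(X<-25)&(Y<-30))
st("strut",(Z>81)&(Z<86)&(X>15)&(Y>-20))
st("railL",(Z>75)&(Z<79)&(X<-18)&(X>-30)); st("railR",(Z>75)&(Z<79)&(X>18)&(X<30)); st("plate",(Z>68)&(Z<71.5)&(abs(X)<60)&(abs(Y)<70))
```

```text
[0.47412292 0.14552326 0.23099677] [[0.988, -0.001, 0.152], [-0.152, -0.0, 0.988], [-0.0, -1.0, -0.001]]
tab 112 [ 1.5 -0.3 92.3] [[-10.3, -1.9, 87.4], [14.1, 1.4, 94.0]]
shutter 882 [  1.4 -18.3  73.3] [[-16.4, -32.8, 72.4], [19.3, -3.0, 74.6]]
termR 108 [ 41.2 -52.7  90.8] [[35.9, -59.3, 88.0], [47.6, -47.3, 94.4]]
termL 674 [-321.9 -227.    93.1] [[-393.8, -304.2, 88.1], [-34.0, -49.4, 99.6]]
strut 240 [37.  15.1 82.6] [[16.5, 1.6, 81.1], [51.9, 25.4, 84.4]]
railL 597 [-20.8   7.6  76.7] [[-23.6, -48.4, 75.2], [-18.1, 58.3, 78.3]]
railR 695 [23.5  8.1 76.7] [[20.3, -48.3, 75.1], [26.9, 58.4, 78.1]]
plate 9225 [ 0.5  7.  69.7] [[-51.7, -64.3, 68.3], [55.0, 61.7, 71.1]]
```

View pics/w1.png

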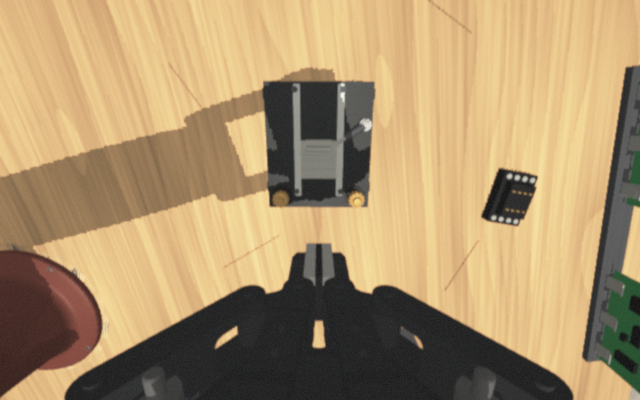

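Call:
drive_tool --motion '[[[0,0.7,0.5],[0,0,0],1],[[0,0.9,0.5],[0,0,0],1],[[0,1,0.1],[0,0,0],1],[[0,1,0],[0,0,0],1],[[0,1,0],[0,0,0],1],[[0,0.8,0],[0,0,0],1],[[0,0.5,0],[0,0,0],1],[[0,0,0],[0,0,0],1],[[0,0,0],[0,0,0],1]]'

```text
time: 4.45
tool_pos: [0.479, 0.1729, 0.0845]
tool_rot: [0.705, -0.705, 0.054, -0.054]
contact_force: [0.1, 0.1, 0.4]
gripper_width: -0.001
```

Call:
drive_tool --motion '[[[0,0,0.15],[0,0,0],1],[[0,0,0.15],[0,0,0],1],[[0,0,0.15],[0,0,0],1],[[0,0,0],[0,0,0],1]]'

```text
time: 4.85
tool_pos: [0.4812, 0.1847, 0.0849]
tool_rot: [0.705, -0.705, 0.053, -0.055]
contact_force: [0.5, -3.6, 2.0]
gripper_width: 0.004
```

Contact with the tab at about 4 N; I'll keep pushing along +y.

Call:
drive_tool --motion '[[[0,0,0.25],[0,0,0],1],[[0,0,0.25],[0,0,0],1],[[0,0,0.25],[0,0,0],1],[[0,0,0.25],[0,0,0],1],[[0,0,0.2],[0,0,0],1],[[0,0,0.15],[0,0,0],1],[[0,0,0],[0,0,0],1]]'

```text
time: 5.55
tool_pos: [0.4845, 0.2148, 0.0834]
tool_rot: [-0.702, 0.708, -0.054, 0.052]
contact_force: [-3.0, -13.0, 5.0]
gripper_width: 0.001
```

Run:
```python
from h import *
f=grab("top"); im=f["img"][205:295,205:305]
cv2.imwrite("pics/t2.png",cv2.resize(im,None,fx=5,fy=5,interpolation=cv2.INTER_CUBIC))
print(manip.state()["contact_force"])
```

```text
[ -3.9655605  -13.0797733    5.16944687]
```

View pics/t2.png

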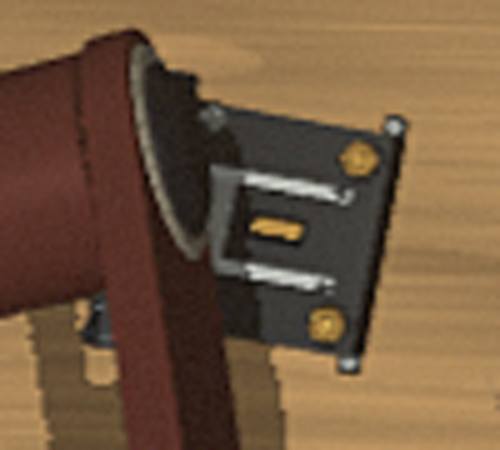

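Call:
drive_tool --motion '[[[0,0,-0.6],[0,0,0],1],[[0,-0.5,-0.6],[0,0,0],1],[[0,-1,-0.4],[0,0,0],1],[[0,-1,-0.4],[0,0,0],1],[[0,-1,-0.4],[0,0,0],1],[[0,-1,-0.4],[0,0,0],1],[[0,-1,0],[0,0,0],1],[[0,-0.3,0],[0,0,0],1],[[0,0,0],[0,0,0],1],[[0,0,0],[0,0,0],1]]'

```text
time: 6.6
tool_pos: [0.4741, 0.1485, 0.2273]
tool_rot: [-0.705, 0.705, -0.055, 0.053]
contact_force: [1.2, -0.8, -0.7]
gripper_width: -0.001
```

```bash
cat > blk.py <<'E'
from h import *
def local(f):
    P=cloud(f); B=np.array([.480,.1905]);a=np.radians(-8.8);ex=np.array([np.cos(a),np.sin(a)]);ey=np.array([-np.sin(a),np.cos(a)])
    return np.stack([(P[...,:2]-B)@ex,(P[...,:2]-B)@ey,P[...,2]],-1)*1000,B,ex,ey
E
python3 - <<'E'
from blk import *
f=grab("wrist"); L,B,ex,ey=local(f); s=manip.state()
t=s["tool_pos"]; print("tool",t.round(4),((t[:2]-B)@ex*1000).round(1),((t[:2]-B)@ey*1000).round(1))
ok=f["range_z"]>0; X,Y,Z=L[...,0],L[...,1],L[...,2]
def st(n,m):
    p=L[m&ok]; print(n,len(p), p.mean(0).round(1) if len(p) else'', np.percentile(p,[2,98],axis=0).round(1).tolist() if len(p) else '')
st("tab",(Z>87)&(Z<97)&(abs(X)<20)&(Y<55)&(Y>0))
st("hole depth",(Z<66)&(Z>25)&(abs(X)<15)&(Y<20)&(Y>-45))
st("plate",(Z>68)&(Z<71.5)&(abs(X)<60)&(abs(Y)<70))
hsv=cv2.cvtColor(f["img"],cv2.COLOR_BGR2HSV)
br=(hsv[...,1]>100)&(hsv[...,2]>70)&(hsv[...,0]<35)&(abs(X)<15)&(Y<20)&(Y>-45); st("brass",br)
# slot mouth by ray onto plate of brass pixels' bounds
for g in(-1,1):
  st("rail",(Z>75)&(Z<79)&(g*X>17)&(g*X<30))
# plate orientation from rail pixels
p=L[(Z>75)&(Z<79)&(abs(X)<30)&(abs(X)>17)&ok]
for g in(-1,1):
  q=p[g*p[:,0]>0]; c=np.polyfit(q[:,1],q[:,0],1); print("rail slope deg",np.degrees(c[0]))
v,u=np.nonzero((abs(X)<80)&(abs(Y)<80)&(Z>60)&ok); a,b,c,d=u.min(),u.max(),v.min(),v.max(); print(a,b,c,d)
cv2.imwrite("pics/w2.png",cv2.resize(f["img"][c:d,a:b],None,fx=4,fy=4,interpolation=cv2.INTER_CUBIC)[:600,:800])
E
```

```text
tool [0.4738 0.1485 0.2268] 0.3 -42.4
tab 110 [ 1.6 37.4 92.7] [[-10.2, 36.1, 91.4], [13.8, 38.8, 94.2]]
hole depth 165 [  1.7 -19.1  42.2] [[-2.3, -30.5, 38.2], [5.5, -7.0, 65.8]]
plate 8997 [ 0.5  2.1 69.7] [[-51.8, -64.0, 68.3], [55.2, 62.3, 71.1]]
brass 210 [  0.6 -19.6  70.3] [[-12.0, -35.6, 38.1], [12.3, -2.7, 269.9]]
rail 713 [-20.2   7.2  76.7] [[-23.5, -49.0, 75.3], [-17.1, 58.1, 78.3]]
rail 704 [23.5  5.7 76.7] [[20.3, -49.1, 75.3], [27.0, 58.1, 78.2]]
rail slope deg -0.019312363908297155
rail slope deg 0.23426657719220484
64 573 84 399
```

View pics/w2.png

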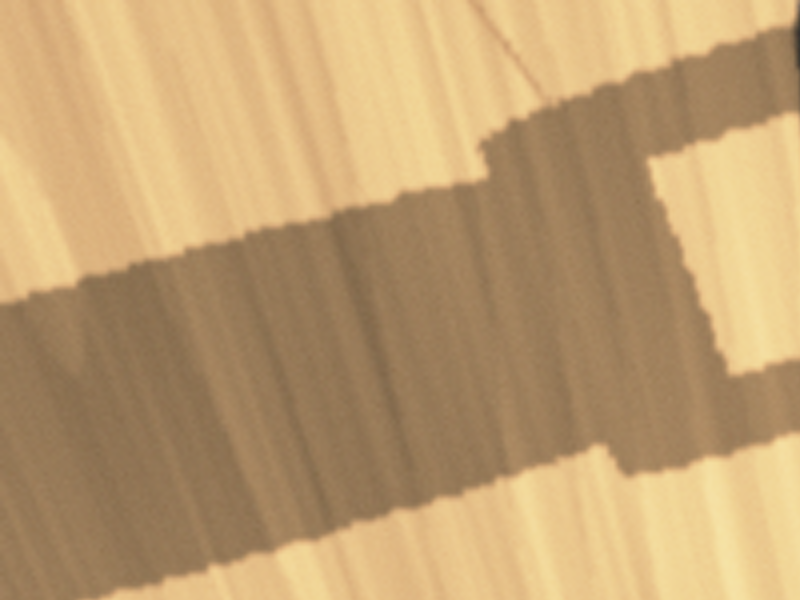

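Call:
drive_tool --motion '[[[0.3,0,-1],[0,0,0],0],[[0.3,0,-1],[0,0,0],0],[[0.3,0,-1],[0,0,0],0],[[0.3,0,-1],[0,0,0],0],[[0.3,0,-1],[0,0,0],0],[[0.3,0,-1],[0,0,0],0],[[0.3,0,-1],[0,0,0],0],[[0.3,0,-1],[0,0,0],0],[[0.3,0,-1],[0,0,0],0],[[0.3,0,-1],[0,0,0],0],[[0.3,0,-1],[0,0,0],0],[[0.3,0,-1],[0,0,0],0]]'

```text
time: 7.85
tool_pos: [0.5173, -0.1623, 0.2266]
tool_rot: [0.706, -0.705, 0.055, -0.053]
contact_force: [0.6, -0.3, 0.6]
gripper_width: 0.501
```

Call:
drive_tool --motion '[[[0.3,0,-1],[0,0,0],0],[[0.3,0,-1],[0,0,0],0],[[0.3,0,-1],[0,0,0],0],[[0.4,0,-0.6],[0,0,0],0],[[0,0,0],[0,-0.94,0],0],[[0,0,0],[0,0,0],0],[[0,0,0],[0,0,0],0]]'

```text
time: 8.55
tool_pos: [0.5359, -0.2551, 0.2272]
tool_rot: [0.707, -0.706, 0.026, -0.025]
contact_force: [-0.6, 0.2, 0.1]
gripper_width: 0.499
```

Run:
```python
from h import *
f=grab("wrist"); P=cloud(f)*1000; s=manip.state(); t=s["tool_pos"]*1000
q=s["tool_rot"];M=R.from_quat([q[1],q[2],q[3],q[0]]).as_matrix();print(t.round(1),M.round(3).tolist(),s["gripper_width"])
Z=P[...,2]; C=np.array([538.5,-209.6]); ok=f["range_z"]>0
def st(n,m):
    p=P[m&ok]; print(n,len(p),p.mean(0).round(1),cv2.minAreaRect(p[:,:2].astype(np.float32)))
near=(np.hypot(P[...,0]-C[0],P[...,1]-C[1])<35)
st("flat top",near&(Z>98)&(Z<112)); 
st("collar",near&(Z>53)&(Z<59)); 
st("holder",(Z>46)&(Z<52.5)&(np.hypot(P[...,0]-540,P[...,1]+179)<90))
st("pin",(np.hypot(P[...,0]-541.6,P[...,1]+147)<25)&(Z>95)&(Z<112))
cv2.imwrite("pics/w3.png",f["img"])
```

```text
[ 536.  -255.   227.6] [[0.997, -0.002, 0.071], [-0.071, 0.001, 0.997], [-0.002, -1.0, 0.001]] 0.4980164323153676
flat top 743 [ 540.2 -211.   105.7] ((539.9462280273438, -211.89952087402344), (32.204933166503906, 19.60135841369629), 86.41058349609375)
collar 136 [ 543.8 -205.2   55.7] ((550.1224975585938, -212.53073120117188), (34.510032653808594, 45.782955169677734), 85.96102142333984)
holder 6776 [ 543.3 -177.2   49.7] ((559.6622314453125, -182.48553466796875), (130.0108184814453, 108.6930160522461), 86.0543441772461)
pin 691 [ 543.6 -149.7  100.2] ((543.5753173828125, -149.5316162109375), (25.519697189331055, 24.001272201538086), 85.96910095214844)
```

View pics/w3.png

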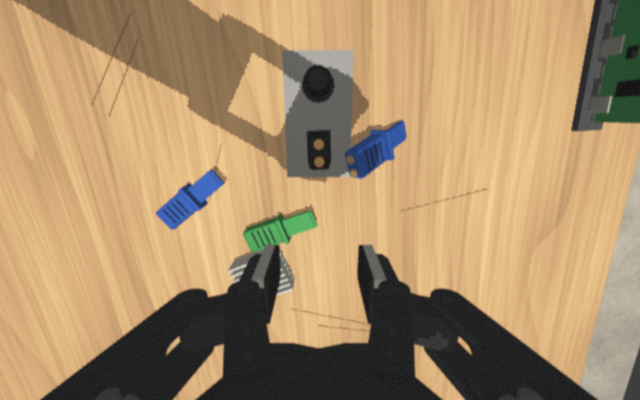

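Call:
drive_tool --motion '[[[0.03,0,0.9],[0,0,0],0],[[0,0,0.86],[0,0,0],0],[[0,1,0],[0,0,0],0],[[0,1,0],[0,0,0],0],[[0,1,0],[0,0,0],0],[[0,1,0],[0,0,0],0],[[0,1,0],[0,0,0],0],[[0,0.8,0],[0,0,0],0],[[0,0.54,0],[0,0,0],0],[[0,0,0],[0,0,0],0],[[0,0,0],[0,0,0],0]]'

```text
time: 9.7
tool_pos: [0.5406, -0.2117, 0.0708]
tool_rot: [-0.707, 0.707, -0.025, 0.025]
contact_force: [-0.2, -0.5, 1.0]
gripper_width: 0.502
```

Call:
drive_tool --motion '[[[0,0,0],[0,0,0],1],[[0,0,0],[0,0,0],1],[[0,0,0],[0,0,0],1],[[0,0,0],[0,0,0],1],[[0,0,0],[0,0,0],1],[[0,0,0],[0,0,0],1]]'

```text
time: 10.3
tool_pos: [0.5411, -0.2123, 0.0721]
tool_rot: [-0.706, 0.707, -0.024, 0.026]
contact_force: [-2.0, 1.0, 6.2]
gripper_width: 0.227
```

Call:
drive_tool --motion '[[[0,-0.2,0],[0,0,0],1],[[0,-0.5,0],[0,0,0],1],[[0,-0.8,0],[0,0,0],1],[[0,-0.8,0],[0,0,0],1],[[0,-1,0],[0,0,0],1],[[0,-1,0],[0,0,0],1],[[0,-0.8,0],[0,0,0],1],[[0,-0.4,0],[0,0,0],1],[[0,0,0],[0,0.47,0],1],[[0,0,0],[0,0.47,0],1],[[0,0,0],[0,0,0],1]]'

```text
time: 11.4
tool_pos: [0.5399, -0.2116, 0.2075]
tool_rot: [0.705, -0.705, 0.054, -0.054]
contact_force: [-0.2, -0.3, -2.7]
gripper_width: 0.226
```

Call:
drive_tool --motion '[[[-0.1,0,0.4],[0,0,0],1],[[-0.3,0,0.9],[0,0,0],1],[[-0.3,0,0.9],[0,0,0],1],[[-0.3,0,0.9],[0,0,0],1],[[-0.3,0,0.9],[0,0,0],1],[[-0.3,0,0.9],[0,0,0],1],[[-0.3,0,0.9],[0,0,0],1],[[-0.3,0,0.9],[0,0,0],1],[[-0.3,0,0.9],[0,0,0],1],[[-0.3,0,0.9],[0,0,0],1]]'

```text
time: 12.4
tool_pos: [0.5026, 0.0104, 0.2075]
tool_rot: [0.705, -0.705, 0.054, -0.053]
contact_force: [1.2, -0.6, -0.2]
gripper_width: 0.223
```

Call:
drive_tool --motion '[[[-0.3,0,0.9],[0,0,0],1],[[-0.3,0,0.9],[0,0,0],1],[[-0.3,0,0.9],[0,0,0],1],[[-0.3,0,0.9],[0,0,0],1],[[-0.3,0,0.9],[0,0,0],1],[[-0.3,0,0.9],[0,0,0],1],[[-0.1,0,0.4],[0,0,0],1],[[0,0,0],[0,0,0],1],[[0,0,0],[0,0,0],1],[[0,0,0],[0,0,0],1]]'

```text
time: 13.4
tool_pos: [0.4787, 0.1586, 0.2077]
tool_rot: [-0.705, 0.705, -0.054, 0.054]
contact_force: [-0.0, -0.5, -0.9]
gripper_width: 0.227
```

Run:
```python
from blk import *
s=manip.state(); t=s["tool_pos"]*1000;q=s["tool_rot"];M=R.from_quat([q[1],q[2],q[3],q[0]]).as_matrix();print(t.round(1),M.round(3).tolist(),s["gripper_width"])
w=grab("wrist"); L,B,ex,ey=local(w)
Tw=((t[:2]/1000-B)@ex*1000,(t[:2]/1000-B)@ey*1000); print("tcp local",np.round(Tw,1))
X,Y,Z=L[...,0],L[...,1],L[...,2]; ok=w["range_z"]>0
for g in(-1,1):
  p=L[(Z>75)&(Z<79)&(g*X>17)&(g*X<30)&ok]; print("rail",len(p),np.percentile(p,[2,50,98],axis=0).round(1).tolist())
p=L[(Z>87)&(Z<97)&(abs(X)<20)&(Y<55)&(Y>25)&ok]; print("tab",len(p),p.mean(0).round(1) if len(p) else '')
sc=grab("scene"); im=sc["img"]
K=sc["camera_matrix"];Ti=np.linalg.inv(sc["world_from_camera"]); c=Ti@[.479,.174,.11,1]; u,v=(K@c[:3]/c[2])[:2]; print(u,v)
a=im[int(v)-60:int(v)+50,int(u)-60:int(u)+60]; a=cv2.resize(a,(480,440),interpolation=cv2.INTER_CUBIC)
b=cv2.resize(w["img"][50:330,220:420],(314,440),interpolation=cv2.INTER_CUBIC)
cv2.imwrite("pics/w4.png",np.hstack([a,b]))
```

```text
[478.7 158.6 207.7] [[0.988, -0.0, 0.153], [-0.153, -0.0, 0.988], [-0.0, -1.0, -0.0]] 0.2271421092464844
tcp local [  3.5 -31.7]
rail 766 [[-23.7, -48.7, 75.2], [-20.1, 9.6, 76.6], [-17.1, 57.9, 78.3]]
rail 774 [[20.2, -48.8, 75.1], [23.4, 7.6, 76.7], [27.0, 58.4, 78.3]]
tab 143 [ 1.6 37.5 92.6]
392.0150018471364 178.69540012892224
```

View pics/w4.png

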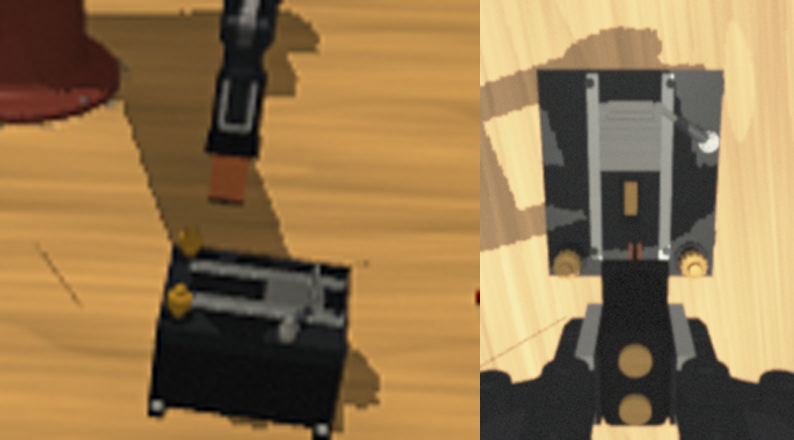

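Run:
```python
from blk import *
w=grab("wrist"); L,B,ex,ey=local(w); X,Y,Z=L[...,0],L[...,1],L[...,2]; ok=w["range_z"]>0
for lo,hi in((236,248),(165,172),(174,184)):
  m=ok&(Z>lo)&(Z<hi)&(abs(X-4)<20)&(abs(Y+32)<28); m2=m&(abs(X-4)<9.5)
  p=L[m]; print(len(p),np.percentile(p,[1,50,99],axis=0).round(1).tolist() if len(p) else '')
# blade tip red & brass/slot pixels
hsv=cv2.cvtColor(w["img"],cv2.COLOR_BGR2HSV).astype(int)
sub=np.zeros(Z.shape,bool); sub[140:230,290:345]=1
red=sub&((hsv[...,0]<10)|(hsv[...,0]>172))&(hsv[...,1]>90)
br=sub&(hsv[...,0]>=11)&(hsv[...,0]<30)&(hsv[...,1]>70)&(hsv[...,2]>60)
for n,m in(("red",red),("brass",br)):
  v,u=np.nonzero(m); print(n,len(u),u.min(),u.max(),v.min(),v.max(),np.percentile(L[m],[2,50,98],axis=0).round(1).tolist())
# hole rim: pixels with Z<66 (see-through)
m=ok&(Z<64)&(Z>20)&(abs(X)<12)&(Y<0)&(Y>-40); p=L[m];print("hole",len(p),np.percentile(p,[2,50,98],axis=0).round(1).tolist())
for Zp in (.070,.067):
  v,u=np.nonzero(m); q=np.array([ray(w,a,b,Zp) for a,b in zip(u,v)])[:,:2]-B; print("rim",[(np.percentile(q@e,[1,99])*1000).round(1).tolist() for e in(ex,ey)])
print((w["world_from_camera"][:3,3][:2]-B)@ex*1000,(w["world_from_camera"][:3,3][:2]-B)@ey*1000,w["world_from_camera"][2,3])
```

```text
3722 [[-11.3, -45.7, 236.5], [4.6, -26.2, 241.4], [20.5, -15.0, 247.2]]
26 [[1.7, -19.8, 165.1], [4.4, -19.2, 167.8], [7.2, -18.8, 170.3]]
0 
red 49 314 322 204 215 [[1.1, -43.8, 69.6], [4.8, -19.2, 157.8], [7.4, -16.3, 177.3]]
brass 300 290 344 165 229 [[-31.5, -98.8, -1.0], [1.1, -20.5, 39.9], [37.1, -2.5, 190.6]]
hole 175 [[-2.5, -30.6, 38.1], [1.1, -20.6, 39.8], [5.3, -9.3, 61.4]]
rim [[-1.8, 5.3], [-27.5, -4.1]]
rim [[-1.9, 5.3], [-28.3, -4.6]]
4.800111261456909 44.2345596971065 0.34989055655398216
```

Call:
drive_tool --motion '[[[-0.11,0,0.3],[0,0,0],1],[[0,0,0.28],[0,0,0],1],[[0,0.6,0],[0,0,0],1],[[0,0.6,0],[0,0,0],1],[[0,0.6,0],[0,0,0],1],[[0,0.4,0],[0,0,0],1],[[0,0.2,0],[0,0,0],1],[[0,0,0],[0,0,0],1],[[0,0,0],[0,0,0],1]]'

```text
time: 14.45
tool_pos: [0.4784, 0.1742, 0.1482]
tool_rot: [0.705, -0.705, 0.054, -0.054]
contact_force: [0.4, -0.0, -1.1]
gripper_width: 0.225
```

```bash
cat > chk.py <<'E'
from blk import *
w=grab("wrist"); L,B,ex,ey=local(w); X,Y,Z=L[...,0],L[...,1],L[...,2]; ok=w["range_z"]>0
t=manip.state()["tool_pos"]; print("tcp local",((t[:2]-B)@ex*1000).round(1),((t[:2]-B)@ey*1000).round(1),t[2])
hsv=cv2.cvtColor(w["img"],cv2.COLOR_BGR2HSV).astype(int)
red=((hsv[...,0]<10)|(hsv[...,0]>172))&(hsv[...,1]>90)&(abs(X-2)<8)&(Y>-20)&(Y<10)&(Z>60)
if red.sum(): print("red",red.sum(),np.percentile(L[red],[2,50,98],axis=0).round(1).tolist())
m=ok&(Z<64)&(Z>20)&(abs(X)<12)&(Y<0)&(Y>-40); print("hole",m.sum(),np.percentile(L[m],[2,50,98],axis=0).round(1).tolist() if m.sum() else '')
v,u=np.nonzero((abs(X)<60)&(abs(Y)<65)&ok&(Z>65)&(Z<100)); a,b,c,d=u.min(),u.max(),v.min(),v.max()
cv2.imwrite("pics/chk_%d.png"%(manip.state()["time"]*100),cv2.resize(w["img"][max(c-10,0):c+190,220:420],(600,600),interpolation=cv2.INTER_CUBIC))
E
python3 chk.py; ls pics
```

```text
tcp local 1.1 -16.3 0.1485470244841691
red 36 [[0.3, -16.7, 66.5], [2.8, -4.1, 100.3], [5.8, -3.5, 109.5]]
hole 80 [[-2.0, -22.3, 38.4], [1.7, -15.2, 39.6], [5.4, -11.0, 41.0]]
c1.png
chk_1450.png
scene0.png
t2.png
top0.png
w1.png
w2.png
w3.png
w4.png
```

View pics/chk_1450.png

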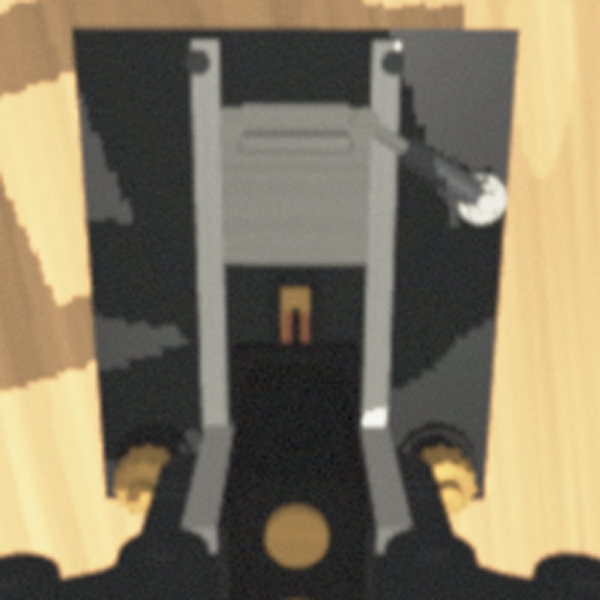

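Call:
drive_tool --motion '[[[-0.01,0.2,-0.02],[0,0,0],1],[[0,0.2,0],[0,0,0],1],[[0,0.2,0],[0,0,0],1],[[0,0.1,0],[0,0,0],1],[[0,0,0],[0,0,0],1],[[0,0,0],[0,0,0],1]]'

```text
time: 15.1
tool_pos: [0.4777, 0.1737, 0.1303]
tool_rot: [-0.705, 0.705, -0.054, 0.054]
contact_force: [0.2, -0.5, -0.2]
gripper_width: 0.228
```

Call:
drive_tool --motion '[[[0,0.15,0],[0,0,0],1],[[0,0.15,0],[0,0,0],1],[[0,0.1,0],[0,0,0],1],[[0,0,0],[0,0,0],1],[[0,0,0],[0,0,0],1]]'

```text
time: 15.6
tool_pos: [0.4776, 0.1737, 0.1202]
tool_rot: [-0.705, 0.705, -0.054, 0.054]
contact_force: [0.0, -0.4, -1.8]
gripper_width: 0.228
```

Call:
drive_tool --motion '[[[0,0.2,0],[0,0,0],1],[[0,0.2,0],[0,0,0],1],[[0,0.2,0],[0,0,0],1],[[0,0.2,0],[0,0,0],1],[[0,0.1,0],[0,0,0],1],[[0,0.1,0],[0,0,0],1],[[0,0,0],[0,0,0],1],[[0,0,0],[0,0,0],1]]'

```text
time: 16.4
tool_pos: [0.4778, 0.1737, 0.0961]
tool_rot: [-0.705, 0.705, -0.054, 0.054]
contact_force: [-3.0, -0.6, 5.6]
gripper_width: 0.222
```

Call:
drive_tool --motion '[[[0,0.1,0],[0,0,0],1],[[0,0.08,0],[0,0,0],1],[[0,0,0],[0,0,0],1],[[0,0,0],[0,0,0],1]]'

```text
time: 16.8
tool_pos: [0.478, 0.1738, 0.0921]
tool_rot: [-0.705, 0.705, -0.054, 0.054]
contact_force: [-3.4, -0.6, 8.1]
gripper_width: 0.223
```

Call:
drive_tool --motion '[[[0,0.08,0],[0,0,0],1],[[0,0,0],[0,0,0],1],[[0,0,0],[0,0,0],1]]'

```text
time: 17.1
tool_pos: [0.4782, 0.1739, 0.0921]
tool_rot: [-0.705, 0.705, -0.054, 0.054]
contact_force: [-9.2, -1.9, 18.3]
gripper_width: 0.221
```

Run:
```python
from blk import *
w=grab("wrist"); L,B,ex,ey=local(w); X,Y,Z=L[...,0],L[...,1],L[...,2]; ok=w["range_z"]>0
m=ok&(abs(X-2)<7)&(Y>-30)&(Y<-4)&(Z>100)&(Z<140); print("handle top Z (expect 126)",np.percentile(Z[m],[5,50,95]))
p=L[(Z>87)&(Z<97)&(abs(X)<20)&(Y<55)&(Y>25)&ok]; print("tab",len(p),p.mean(0).round(1))
sc=grab("scene"); K=sc["camera_matrix"];c=np.linalg.inv(sc["world_from_camera"])@[.479,.174,.1,1]; u,v=(K@c[:3]/c[2])[:2].astype(int)
cv2.imwrite("pics/fin.png",np.hstack([cv2.resize(sc["img"][v-50:v+50,u-50:u+50],(400,400),interpolation=cv2.INTER_CUBIC),cv2.resize(w["img"][:,120:520],(400,400))]))
```

```text
handle top Z (expect 126) [124.83275586 126.07147469 128.1608165 ]
tab 493 [ 1.7 37.9 91.9]
```

View pics/fin.png

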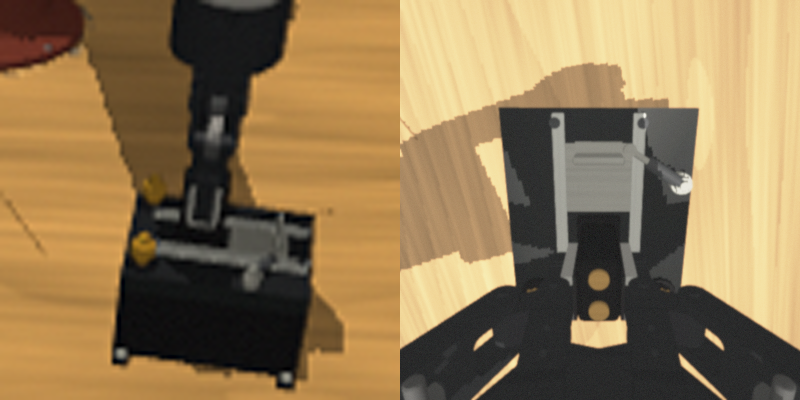

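Handle top is at 126 mm, where it should be with the collar seated. The shutter stands open, and the grip and press are steady, so I'm handing in.

```bash
python3 -c "
from plant import manip
print(manip.state()['contact_force'],manip.state()['gripper_width']); print(manip.job_done())"
```

```text
[-8.79339722 -2.48844498 18.34864606] 0.22282153108483493
the job is handed in; nothing more can be done
None
```

I pushed the shutter fully open by its tab, took the black flat-bladed plug from the holder and pressed it fully home through the slot. The job was handed in at about 17 s, with the arm still gripping the plug and holding it down. No verdict is reported.

Last checks before handing in:
- **Shutter:** the tab stands about 38 mm from where it was when shut.
- **Plug depth:** the top of the handle is at 126.1 mm, and 126 mm is expected with the collar on the plate. The tool also stopped going down at 92 mm, the height expected for a seated collar.
- **Grip:** the jaws stopped at about 19 mm on the 20 mm handle and held there.
- **Force:** the upward force on the tool is 18 N. There is also about 9 N sideways along x, probably the blade leaning on the slot wall. I left that because the tool still reads upright.

- **Camera disagreement:** the wrist and top cameras put the block about 1.6 mm apart in each horizontal direction. I positioned the plug using the wrist camera alone, and the blade entered the slot with no noticeable force.
- **Not checked:** I took no final measurement of the pin plug, relay base, heatsink or fuse puller. Nothing in the forces suggested the arm touched them.

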